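Set out a fossil sea urchin with scale, grey card and mirror ball on the copy board

TASK

Set up the domed fossil sea urchin for its record photograph: put the cork ring on the cross in the middle of the dark copy board and stand the urchin centred on top of the ring, dome up, set down gently and never dropped. Around it, each centred where a cross line meets the printed frame and face up, put the scale bar in front (on the side of the frame nearest the robot, lying along that line), the grey card on the left with its long side along the frame's line, and the mirror ball on its foot upright on the right, left and right being as the robot sees it. Let go of everything and leave the flat sand dollar, the calliper and the tray of bones where they are.

Things in the scene. Friction and masses are not known exactly. Their poses are not given: they have to be found in the camera images.
- board: fixed matt dark slab, 220 (x) x 300 (y) x 12 mm; origin: centre of its underside. x points away from the robot, y to its left (turned up to 20 degrees). Printed white on top: cross lines through the centre along x and y, with cm ticks, and a frame 148 (x) x 210 mm (y) about the cross. Cross lines meet the frame at x = -74 mm (front), x = +74 mm (behind), y = +105 mm (left), y = -105 mm (right).
- ring: loose cork support ring: 60 mm outer and 36 mm inner diameter, 14 mm high, lying flat, 25 g; origin at the centre of its underside, z up.
- urchin: loose fossil sea urchin, tan stone with five rows of marks: round dome 54 mm across, 33 mm high, sides upright from 9 to 16 mm up, drawing in above, and below to a flat 32 mm wide; 0.10 to 0.16 kg; origin: centre of its underside, z up through the dome. On the ring it sinks about 1 mm into the hole: its origin is then about 13 mm above the ring's.
- scalebar: loose photographic scale bar, white with black checks: 100 mm long along its y, 18 mm wide along its x, 8 mm thick, lying flat face up; origin at the centre of its underside, z up. At the start its y is within 35 degrees of the world's y. It may lie either way round.
- greycard: loose rigid grey card in a black frame with grey patches on its face: 60 mm long along its x, 45 mm wide along its y, 8 mm thick, lying flat face up; origin at the centre of its underside, z up. At the start its x is within 41 degrees of the world's x. It may lie either way round.
- ball: loose mirror ball: a shiny grey ball 36 mm in diameter fixed on a black round foot 30 mm in diameter and 9 mm high; 42 mm high in all, the ball's centre 24 mm above the underside, 0.07 to 0.12 kg; origin at the centre of the foot's underside, z up.
- sanddollar: bystander, not to be moved: flat pale fossil sand dollar, a disc 62 mm in diameter and 12 mm high, without a hole, with a five-petal marking; loose; origin at the centre of its underside.
- calliper: bystander, not to be moved: steel calliper with a black slide, lying flat beyond the board, 210 mm long along its y, about 60 mm across the jaws; loose, 10 mm high; origin under the middle of its beam.
- bonetray: bystander, not to be moved: small white open tray with three bones, 80 mm along x, 120 mm along y, 30 mm high, standing beyond the board; loose; origin at the centre of its underside.
Things that resemble listed ones, but are neither listed nor needed, are in the scene too. Of the things shaped like the scalebar, the white one is meant.

How it is judged (in metres and radians):
On the way, in this order (a step that is already met when the one before it is completed fails the run):
1. the cork ring lies flat on the cross in the middle of the board, let go (x of ring in the frame of board between -0.012 and 0.012 m and y of ring in the frame of board between -0.012 and 0.012 m and z of ring in the frame of board between 0.009 and 0.015 m and angle between ring's own z axis and vertical below 0.15 rad and contact force between the fingers and ring below 0.2 N), for 0.2 s.
2. the sea urchin stands on the ring, dome up, let go (x of ring in the frame of board between -0.012 and 0.012 m and y of ring in the frame of board between -0.012 and 0.012 m and z of ring in the frame of board between 0.009 and 0.015 m and angle between ring's own z axis and vertical below 0.15 rad and horizontal distance between urchin and ring below 0.008 m and angle between urchin's own z axis and vertical below 0.2 rad and z of urchin in the frame of ring between 0.009 and 0.018 m and contact force between the fingers and urchin below 0.2 N), for 0.2 s.
At the end, for the whole second after the job is handed in: Ring flat within 12 mm of the cross; urchin upright on it, within 8 mm of its centre; bar (front), card (left), ball (right) flat on the board within 12 mm, along each board axis, of their crossings of cross line and frame; bar and card square within 0.15 rad; all released, at rest (all of step 2 and x of scalebar in the frame of board between -0.086 and -0.062 m and y of scalebar in the frame of board between -0.012 and 0.012 m and z of scalebar in the frame of board between 0.009 and 0.015 m and angle between each of scalebar, greycard, ball's own z axis and vertical below 0.15 rad and x of greycard in the frame of board between -0.012 and 0.012 m and y of greycard in the frame of board between 0.093 and 0.117 m and z of greycard in the frame of board between 0.009 and 0.015 m and x of ball in the frame of board between -0.012 and 0.012 m and y of ball in the frame of board between -0.117 and -0.093 m and z of ball in the frame of board between 0.009 and 0.015 m and angle between the y axis of scalebar and the y axis of board, either way round below 0.15 rad and angle between the x axis of greycard and the x axis of board, either way round below 0.15 rad and linear speed of each of ring, urchin, scalebar, greycard, ball below 0.02 m/s and contact force between the fingers and ring below 0.2 N and contact force between the fingers and scalebar below 0.2 N and contact force between the fingers and greycard below 0.2 N and contact force between the fingers and ball below 0.2 N); the robot touches nothing.
It fails at once if the sea urchin is dropped (moving faster than 0.45 m/s out of the fingers) (linear speed of urchin above 0.45 m/s and contact force between the fingers and urchin below 0.05 N).
It fails at once if the sand dollar is moved by more than 15 mm (distance of sanddollar from where it was at the start of the episode above 0.015 m).
It fails at once if the calliper is moved by more than 15 mm (distance of calliper from where it was at the start of the episode above 0.015 m).
It fails at once if the tray of bones is moved by more than 15 mm (distance of bonetray from where it was at the start of the episode above 0.015 m).
It also fails if it takes over 125 s, if anything falls off the work surface, if the arm or the gripper's body presses on something with over 40 N, if the wrist force passes 120 N, or if a joint passes its speed limit or range.

ROBOT

A 6-joint arm with a two-finger parallel gripper is mounted at the origin on the work surface. World frame = base frame: x ahead of the robot, y to its left, z up, the work surface at z = 0. Lengths are in mm, angles in degrees, forces in N, time in s.
With the tool pointing down it reaches from about 325 to 850 mm from the base axis. Payload 15.5 kg.
Tool frame: the origin (TCP) lies midway between the tips of the shut fingers; the grasp point (between the pads) lies 19 mm behind it; z points along the fingers, y is the direction in which the jaws open and shut (so a half turn about z gives the same grasp; the last joint's range is limited). The gripper opens to 91 mm and grips with 3 to 60 N. Pads are 32 mm wide; open, the fingers measure 118 mm over their backs; the gripper's body (76 mm by 178 mm) begins 60 mm behind the grasp point.
Start: joints at [64.486, 28.281, 77.091, -0, 74.628, -5.472], TCP at [214.189, 587.154, 213.915] pointing down, gripper open.
Joint ranges: [-166.48, 166.48], [-47.26, 123.95], [12.59, 153.08], [-70.14, 250.14], [6.76, 159.57], [-176.63, 176.63]. Speed limits (degrees/s): [108.29, 108.29, 147.25, 172.46, 172.46, 172.46].

INTERFACE

Orientations are given as a 3x3 rotation matrix whose columns are the frame's x, y, z axes.
In Python, from rig import robot gives the robot as it stands.
- The arm moves only by the tool send_rows, never from a script. Its arguments are lists of equal length, an entry for each row: "offset": the shift along the tool's x, y, z in mm, a list of three; "yaw": the turn about the tool's z in rad. In form: {"offset": [[dx, dy, dz], ...], "yaw": [yaw, ...]}. A call has 1 to 5 rows; each row is the pose to reach, as a shift and turn from the pose commanded when the call began, along the tool's axes at that moment; what a row does not reach only later rows make up. A row lasts 1/10 s, in which the tool goes at most 50 mm and 8.59 degrees, less where a joint would pass 70% of its speed; a pose out of reach is approached as far as the arm can. A call with a gripper value outside its range is refused whole. "jaw" is the finger opening in mm, from 0 to 91.2, set as the call begins (left out, the last holds). The fingers move at their own pace and stop on an object; "grip_force" is the grip in N (left out, the last holds). Time passes only in rows, so rows that repeat a pose let the fingers close. It gives the time, the measured TCP pose, the force and the opening at its end, in the units of the state.
- robot.read_state(): the state, without advancing time (a new reading comes with each control period).
- robot.capture(name): name is "scene" or "top" or "wrist"; returns the picture (420x560x3 uint8, red, green, blue); there is no depth.
- robot.camera_model(name): a dict with "fx", "fy", "cx", "cy" (pixels), "k1" (the pictures are not rectified: a ray, as slopes to the right and down, at radius r is drawn at 1 + k1 r^2 times it, then the intrinsics apply), "R" (3x3) and "t" (3): a world point X has camera coordinates R X + t. Camera axes: x right, y down, z forward; pixel columns grow to the right and rows downward; lengths in mm; the calibration is good to about 2 mm. A picture is of the moment at which its call begins: read the wrist's pose just before it. camera_model takes no time and is no camera call; for the wrist camera it gives the pose at the moment of the call.
- robot.finish_job(): hands the job in, once; it reports no verdict.
The state is a dict: "time": time; "qpos": joint angles; "joint_velocities": joint speeds; "joint_efforts": joint torques, N m; "eef_pos": TCP position; "tool_rot": TCP orientation; "contact_force": force on the tool from outside, world axes, zero at the start; "wrist_torque": the same for the moment, N m; "finger_gap": finger opening in mm.
Only numpy, scipy, OpenCV 4.12 (cv2) and the standard library are available. Lean on these libraries where they do the work, as an engineer would, in place of code of your own. Each camera call takes 0.05 s, during which the arm holds its last target. There are 200 camera calls.

## Working session

There is one attempt and no reset: what is moved stays moved. The work goes in short steps, Python scripts to look and compute and a tool call to move; the robot and the scene stay as the last step left them, time stands still between calls to the robot, and variables do not carry over. Pictures are saved under pics/ and viewed, about 12 in all and at most 16, crops included, and the job is handed in when it is done.

Besides the shell and the picture viewer there is one more tool, called after "Request:" in YAML: its name, and indented under it one key for each argument. send_rows: Moves the arm, as the interface text tells. Its arguments: {"type":"object","properties":{"offset":{"type":"array","items":{"type":"array","items":{"type":"number"}}},"yaw":{"type":"array","items":{"type":"number"}},"jaw":{"type":"number"},"grip_force":{"type":"number"}},"required":["offset","yaw"]}

```bash
ls; mkdir -p pics; cat > h.py <<'E'
import numpy as np, cv2
from rig import robot
def snap(name, f):
    m=robot.camera_model(name); im=robot.capture(name); 
    im=np.asarray(im); cv2.imwrite(f'pics/{f}.png', im[:,:,::-1]); np.save(f'pics/{f}.npy',{'im':im,'m':m},allow_pickle=True); return im,m
def load(f):
    d=np.load(f'pics/{f}.npy',allow_pickle=True).item(); return d['im'],d['m']
def ray(m,u,v):
    x=(u-m['cx'])/m['fx']; y=(v-m['cy'])/m['fy']; X,Y=x,y
    for _ in range(30):
        s=1+m['k1']*(X*X+Y*Y); X,Y=x/s,y/s
    R=np.array(m['R']); t=np.array(m['t']).ravel()
    d=R.T@np.array([X,Y,1.]); return -R.T@t, d/np.linalg.norm(d)
def onz(m,u,v,z):
    c,d=ray(m,u,v); return c+d*(z-c[2])/d[2]
def proj(m,P):
    p=np.array(m['R'])@np.array(P,float)+np.array(m['t']).ravel(); x,y=p[:2]/p[2]; s=1+m['k1']*(x*x+y*y)
    return np.array([m['fx']*x*s+m['cx'],m['fy']*y*s+m['cy']])
def tri(l):
    A=np.zeros((3,3));b=np.zeros(3)
    rs=[ray(*q) for q in l]
    for c,d in rs:
        M=np.eye(3)-np.outer(d,d);A+=M;b+=M@c
    X=np.linalg.solve(A,b); return X,[round(float(np.linalg.norm((np.eye(3)-np.outer(d,d))@(X-c))),1) for c,d in rs]
E
python3 - <<'E'
from h import *
for n in ['scene','top','wrist']:
    im,m=snap(n,n+'0'); c=-np.array(m['R']).T@np.array(m['t']).ravel(); print(n,m['fx'],m['k1'],c.round(),np.round(m['R'],2).tolist())
s=robot.read_state(); print(s['time'],s['eef_pos'],np.round(s['tool_rot'],3).tolist(),s['finger_gap'])
a=cv2.imread('pics/scene0.png');b=cv2.imread('pics/top0.png')
E
```

```text
pics
scene 398.28980098901167 0.009747995240190408 [1308. -385.  567.] [[0.44, 0.9, 0.02], [0.48, -0.22, -0.85], [-0.76, 0.39, -0.53]]
top 379.18060560545734 0.013174189168920821 [470.  18. 976.] [[-0.01, -1.0, 0.04], [-1.0, 0.01, -0.08], [0.08, -0.04, -1.0]]
wrist 335.61154597051456 -0.05669270946950922 [140. 613. 385.] [[0.34, 0.94, -0.0], [0.9, -0.33, 0.28], [0.26, -0.1, -0.96]]
0.15 [214.05277212 586.91314955 213.4970775 ] [[-0.939, 0.343, -0.0], [0.343, 0.939, -0.001], [0.0, -0.001, -1.0]] 91.21326018513227
```

View pics/top0.png

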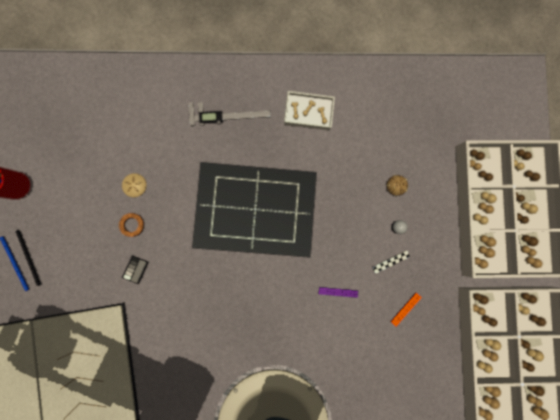

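View pics/scene0.png

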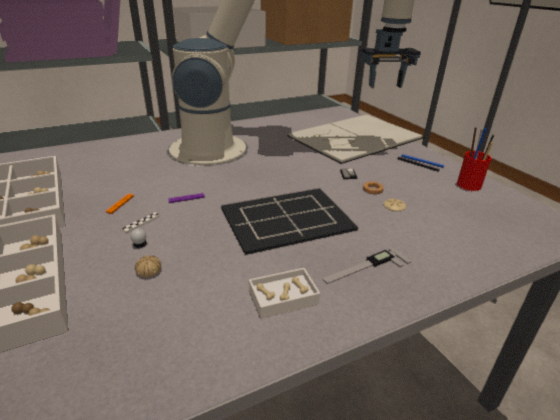

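Top view (up = +x, left = +y): ring (131,224), urchin (397,185), ball (400,227), checked scale bar (392,262), grey card (135,270), board centre (256,210). The lookalikes are the sand dollar (134,185) for the ring or urchin, the purple bar (338,292) and orange bar (406,309) for the scale bar, and the small stones in the trays on the right. I choose by colour and shape, and check in one crop.

```bash
python3 - <<'E'
from h import *
T,mt=load('top0');S,ms=load('scene0')
def blob(im,c,r,k=28):
    # foreground = differs from local median background
    u,v=c; p=im[v-r:v+r+1,u-r:u+r+1].astype(int); bg=np.median(p.reshape(-1,3),0)
    m=(np.abs(p-bg).sum(2)>k*1.5).astype(np.uint8)
    n,l,st,ce=cv2.connectedComponentsWithStats(m,connectivity=8)
    i=1+np.argmax(st[1:,4]); pts=np.argwhere(l==i)[:,::-1]+[u-r,v-r]
    h=cv2.convexHull(pts.astype(np.int32)); (cx,cy),wh,a=cv2.minAreaRect(h)
    M=cv2.moments(h); return (M['m10']/M['m00'],M['m01']/M['m00']),h.reshape(-1,2),st[i,4]
obj={'ring':((131,224),(373,187),18,14,7),'urchin':((397,185),(148,267),16,18,16),'ball':((400,227),(139,237),13,13,21),'bar':((392,262),(141,221),24,22,4),'card':((135,270),(348,174),20,12,4),'sand':((134,185),(395,205),17,15,6)}
for n,(a,b,ra,rb,z) in obj.items():
    ca,ha,na=blob(T,a,ra);cb,hb,nb=blob(S,b,rb)
    X,e=tri([(mt,*ca),(ms,*cb)])
    P=np.array([onz(mt,x,y,z)[:2] for x,y in ha],np.float32); r=cv2.minAreaRect(P)
    print(n,np.round(ca,1),np.round(cb,1),na,nb,'tri',X.round(),e,'rect',np.round(r[0]),np.round(r[1]),round(r[2],1), 'R',round(float(np.hypot(*r[0]))))
# board corners
def quad(im,box):
    x0,y0,x1,y1=box;p=im[y0:y1,x0:x1]; m=(p.max(2)<60).astype(np.uint8); m=cv2.morphologyEx(m,cv2.MORPH_CLOSE,np.ones((9,9)))
    cs,_=cv2.findContours(m,0,2);c=max(cs,key=cv2.contourArea);h=cv2.convexHull(c)
    for e in np.arange(1,20,.5):
        q=cv2.approxPolyDP(h,e,True)
        if len(q)==4: return q.reshape(4,2)+[x0,y0]
qt=quad(T,(180,150,330,268)); qs=quad(S,(212,185,362,252)); print(qt.tolist(),qs.tolist())
for a in qt:
    g=onz(mt,*a,12); b=min(qs,key=lambda q:np.linalg.norm(q-proj(ms,g))); X,e=tri([(mt,*a),(ms,*b)]); print(g.round(),X.round(),e)
c=np.vstack([cv2.resize(T[140:335,100:430],None,fx=2.4,fy=2.4,interpolation=3)[:,:,::-1]]); cv2.imwrite('pics/c1.png',c)
E
```

```text
ring [131.7 224.5] [372.7 188. ] 398 234 tri [498. 350.   5.] [0.2, 0.2] rect [498. 350.] [62. 58.] 89.6 R 608
urchin [395.9 185.3] [147.8 267.7] 396 540 tri [ 593. -327.    9.] [1.2, 1.2] rect [ 593. -324.] [57. 55.] 88.2 R 675
ball [401.4 226.6] [138.8 241.8] 79 171 tri [ 488. -332.   10.] [3.9, 3.9] rect [ 487. -332.] [23. 23.] 88.0 R 589
bar [390.6 261.6] [139.6 222.3] 269 192 tri [ 396. -309.    3.] [1.8, 1.8] rect [ 397. -308.] [ 23. 105.] 25.2 R 503
card [135.1 269.2] [348.  173.8] 407 166 tri [386. 339.   4.] [0.6, 0.6] rect [386. 339.] [51. 65.] 66.9 R 514
sand [133.5 185. ] [394. 205.] 436 198 tri [598. 348.   1.] [1.2, 1.2] rect [598. 347.] [58. 56.] 89.9 R 691
[[201, 163], [315, 173], [308, 255], [194, 246]] [[361, 228], [242, 251], [222, 206], [319, 185]]
[653. 177.  12.] [657. 182.   6.] [4.8, 4.8]
[ 626. -115.   12.] [ 625. -119.    9.] [4.1, 4.1]
[417. -94.  12.] [416. -95.   9.] [1.4, 1.4]
[443. 193.  12.] [443. 192.  24.] [1.0, 1.0]
```

View pics/c1.png

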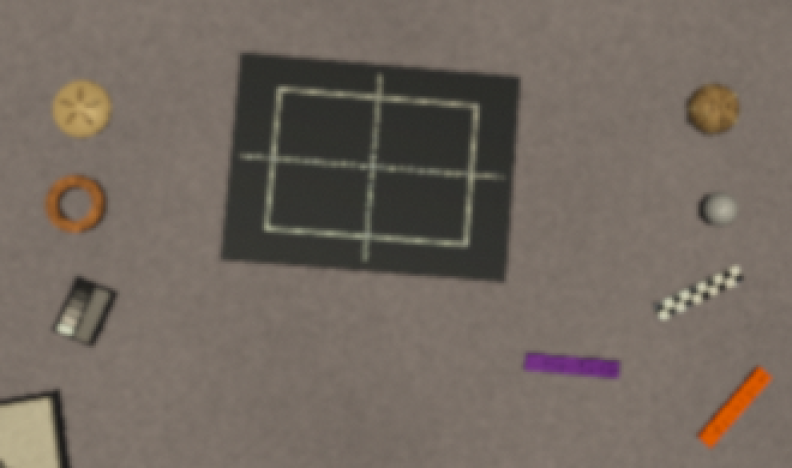

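The crop shows the ring with its hole (75,203), the five-petal sand dollar above it (81,108), the checked bar (700,292), the purple and orange decoys, and the domed urchin (713,108). The choice stands. Triangulated positions agree with the sizes and the reach: ring (498,350), board centre about (535,40) turned about −5°. I move above the ring.

Request:
send_rows:
  offset:
    - [-30,-10,8]
    - [-70,-25,18]
    - [-113,-40,30]
    - [-157,-56,42]
    - [-200,-72,53]
  yaw: [-0.0524,-0.1047,-0.157,-0.2094,-0.262]
  jaw: 85

```text
time: 0.65
eef_pos: [378.4, 449.5, 160.3]
tool_rot: [[-0.996, 0.085, -0.0], [0.085, 0.996, -0.0], [0.0, -0.0, -1.0]]
contact_force: [-0.2, 0.2, 0.2]
finger_gap: 85.1
```

Request:
send_rows:
  offset:
    - [-40,-28,12]
    - [-80,-56,24]
    - [-110,-77,34]
    - [-129,-90,40]
    - [-129,-90,40]
  yaw: [0,0,0,0,0]

```text
time: 1.15
eef_pos: [499.9, 347.7, 119.8]
tool_rot: [[-0.996, 0.091, -0.001], [0.091, 0.996, -0.001], [0.001, -0.001, -1.0]]
contact_force: [-0.7, 0.2, 0.3]
finger_gap: 85.2
```

```bash
cat >> h.py <<'E'
def st():
    s=robot.read_state(); R=np.array(s['tool_rot']); p=np.array(s['eef_pos'])
    print('t',round(s['time'],2),'tcp',p.round(1),'jaw',round(float(np.degrees(np.arctan2(R[1,1],R[0,1]))),1),'gap',round(s['finger_gap'],1),'F',np.round(s['contact_force'],1)); return p,R
def go(x,y,z,jaw=None):
    p,R=st(); a=np.degrees(np.arctan2(R[1,1],R[0,1])); 
    print('offset',(R.T@(np.array([x,y,z])-p)).round(1), 'yaw', 0 if jaw is None else round(float(np.radians(-((jaw-a+90)%180-90))),3))
E
python3 - <<'E'
from h import *
st(); im,m=snap('wrist','w1'); print(proj(m,[498,350,7]))
E
```

```text
t 1.15 tcp [499.9 347.7 119.8] jaw 84.8 gap 85.2 F [-0.7  0.2  0.3]
[284.96688199 202.18165004]
```

View pics/w1.png

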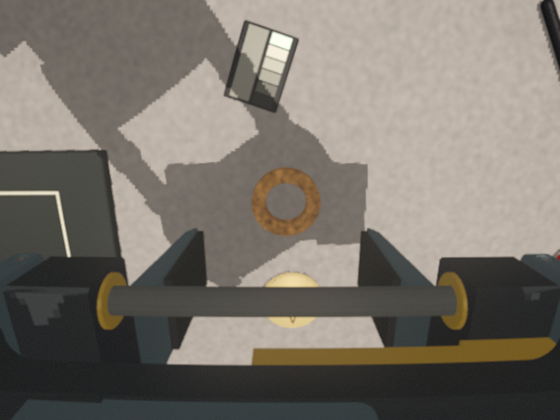

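The wrist view shows the ring at (286,201), the grey card at (262,65) and the sand dollar at (292,300) between the fingers. The ring is where it was predicted, (285,202). I lower for a second view.

Request:
send_rows:
  offset:
    - [0,0,20]
    - [0,0,45]
    - [0,0,60]
    - [0,0,60]
  yaw: [0,0,0,0]

```text
time: 1.6
eef_pos: [496.1, 350.2, 59.3]
tool_rot: [[-0.996, 0.087, -0.003], [0.087, 0.996, -0.002], [0.003, -0.002, -1.0]]
contact_force: [-0.2, 0.0, 0.1]
finger_gap: 85.1
```

```bash
cat >> h.py <<'E'
def ringc(im):
    h=cv2.cvtColor(im,cv2.COLOR_RGB2HSV); m=((h[...,0]<14)&(h[...,1]>120)&(h[...,2]>40)).astype(np.uint8)
    m[:, :130]=0
    m=cv2.morphologyEx(m,cv2.MORPH_CLOSE,np.ones((7,7))); m=cv2.morphologyEx(m,cv2.MORPH_OPEN,np.ones((3,3)))
    cs,_=cv2.findContours(m,0,1); c=max(cs,key=cv2.contourArea); return cv2.fitEllipse(cv2.convexHull(c))
E
python3 - <<'E'
from h import *
st(); im,m=snap('wrist','w2'); i1,m1=load('w1'); e1,e2=ringc(i1),ringc(im); print(e1,e2)
X,e=tri([(m1,*e1[0]),(m,*e2[0])]); print(X,e, onz(m1,*e1[0],10),onz(m,*e2[0],10))
X=onz(m,*e2[0],10);go(X[0],X[1],4)
E
```

```text
t 1.6 tcp [496.1 350.2  59.3] jaw 85.0 gap 85.1 F [-0.2  0.   0.1]Traceback (most recent call last):
  File "<stdin>", line 2, in <module>
  File "h.py", line 35, in ringc
    cs,_=cv2.findContours(m,0,1); c=max(cs,key=cv2.contourArea); return cv2.fitEllipse(cv2.convexHull(c))
                                                                        ~~~~~~~~~~~~~~^^^^^^^^^^^^^^^^^^^
cv2.error: OpenCV(4.12.0) /io/opencv/modules/imgproc/src/shapedescr.cpp:361: error: (-201:Incorrect size of input array) There should be at least 5 points to fit the ellipse in function 'fitEllipseNoDirect'
```

```bash
python3 - <<'E'
from h import *
i1,m1=load('w1'); h=cv2.cvtColor(i1,cv2.COLOR_RGB2HSV); print(h[201,262],h[201,310],h[228,286],h[150,286],h[300,280],h[360,400],h[260,110],h[210,380])
E
sed -i "s/m=((h\[...,0\]<14).*/m=((h[...,0]<22)\&(h[...,1]>105)\&(h[...,2]>40)).astype(np.uint8); m[245:]=0/" h.py
python3 - <<'E'
from h import *
im,m=load('w2'); i1,m1=load('w1'); e1=ringc(i1);print(e1);e2=ringc(im); print(e2)
X,e=tri([(m1,*e1[0]),(m,*e2[0])]); print(X,e, onz(m1,*e1[0],10),onz(m,*e2[0],10))
X=onz(m,*e2[0],10);go(X[0],X[1],4)
cv2.imwrite('pics/w2m.png',im[100:350,130:430,::-1])
E
```

```text
[ 16 140 142] [ 15 141 141] [ 15 139 123] [ 15  34 120] [23 27 86] [ 20 171 121] [30  6 45] [ 15  27 189]
((285.5043640136719, 201.36941528320312), (67.74937438964844, 68.09843444824219), 85.00065612792969)
((283.0968017578125, 230.3413543701172), (84.7754898071289, 85.78215789794922), 3.026758909225464)
[494.49598835 350.62859506  17.50368565] [0.1, 0.1] [496.50772854 350.57546203  10.        ] [497.17577503 350.36189253  10.        ]
t 1.65 tcp [496.9 350.5  60.6] jaw 85.0 gap 85.3 F [-1.1  0.3  1. ]
offset [-0.4 -0.1 56.6] yaw 0
```

The ring's measured height of 17.5 mm from a short baseline fits its top of 14 mm, and its position is (497,350). I descend and grip.

Request:
send_rows:
  offset:
    - [0,0,20]
    - [0,0,40]
    - [0,0,52]
    - [0,0,56]
    - [0,0,56]
  yaw: [0,0,0,0,0]

```text
time: 2.15
eef_pos: [498.0, 350.2, 5.2]
tool_rot: [[-0.996, 0.087, 0.0], [0.087, 0.996, 0.0], [-0.0, 0.0, -1.0]]
contact_force: [0.2, -0.1, -0.1]
finger_gap: 84.7
```

Request:
send_rows:
  offset:
    - [0,0,0]
    - [0,0,0]
    - [0,0,0]
    - [0,0,0]
    - [0,0,0]
  yaw: [0,0,0,0,0]
  jaw: 50
  grip_force: 6

```text
time: 2.65
eef_pos: [498.3, 350.1, 5.3]
tool_rot: [[-0.996, 0.088, 0.001], [0.088, 0.996, 0.0], [-0.001, 0.0, -1.0]]
contact_force: [-0.8, 0.2, 4.9]
finger_gap: 59.1
```

Request:
send_rows:
  offset:
    - [0,0,0]
    - [0,0,-10]
    - [0,0,-40]
    - [0,0,-80]
    - [0,0,-96]
  yaw: [0,0,0,0,0]

```text
time: 3.15
eef_pos: [499.1, 350.7, 104.7]
tool_rot: [[-0.996, 0.088, 0.003], [0.088, 0.996, 0.002], [-0.003, 0.002, -1.0]]
contact_force: [0.3, -0.1, -0.7]
finger_gap: 58.9
```

Request:
send_rows:
  offset:
    - [-10,-19,0]
    - [-30,-56,0]
    - [-50,-94,0]
    - [-70,-132,0]
    - [-90,-170,0]
  yaw: [0,0,0,0,0]

```text
time: 3.65
eef_pos: [573.2, 171.2, 101.6]
tool_rot: [[-0.996, 0.087, 0.0], [0.087, 0.996, 0.0], [-0.0, 0.0, -1.0]]
contact_force: [0.4, -0.7, 0.4]
finger_gap: 58.7
```

Request:
send_rows:
  offset:
    - [-20,-38,0]
    - [-40,-76,0]
    - [-55,-102,0]
    - [-57,-108,0]
    - [-57,-108,0]
  yaw: [0,0,0,0,0]

```text
time: 4.15
eef_pos: [620.1, 59.4, 101.2]
tool_rot: [[-0.996, 0.089, -0.0], [0.089, 0.996, 0.0], [0.0, 0.0, -1.0]]
contact_force: [-0.3, 0.0, 0.2]
finger_gap: 58.7
```

```bash
python3 - <<'E'
from h import *
st(); im,m=snap('wrist','w3'); print(proj(m,[535,40,12]))
E
```

```text
t 4.15 tcp [620.1  59.4 101.2] jaw 84.9 gap 58.7 F [-0.3  0.   0.2]
[246.49831435 105.67181223]
```

View pics/w3.png

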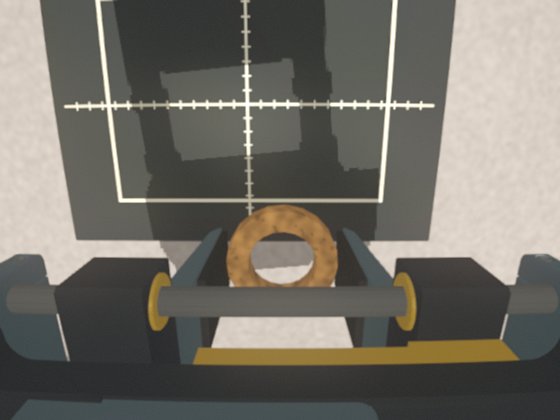

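The wrist view shows the board cross at (248,104), the frame crossings at (110,105) and (388,105), the back line crossing at (249,201), and the ring held at (283,250). I fit these lines for accuracy.

```bash
python3 - <<'E'
from h import *
im,m=load('w3'); T,mt=load('top0'); g=im.min(2).astype(float)
def ln(p,q,band=6,vert=False):
    P=[]
    a,b=(p[1],q[1]) if vert else (p[0],q[0])
    for s in range(int(a),int(b)):
        f=(s-a)/(b-a); 
        if vert:
            c=p[0]+f*(q[0]-p[0]); i=np.arange(int(c)-band,int(c)+band+1); w=g[s,i]
        else:
            c=p[1]+f*(q[1]-p[1]); i=np.arange(int(c)-band,int(c)+band+1); w=g[i,s]
        w=np.clip(w-np.median(w)-40,0,None)
        if w.sum()>0: 
            o=(w*i).sum()/w.sum(); X=onz(m,*((o,s) if vert else (s,o)),12); P.append(X[:2])
    v=cv2.fitLine(np.float32(P),cv2.DIST_HUBER,0,.01,.01).ravel(); return v[2:],v[:2]
def X(a,b):
    t=np.linalg.solve(np.c_[a[1],-b[1]],b[0]-a[0]); return a[0]+t[0]*a[1]
h=ln((70,106),(430,105)); v=ln((246,5),(250,195),6,True); L=ln((395,10),(383,190),5,True); R=ln((99,10),(119,190),5,True); B=ln((125,201),(378,201))
O=X(h,v);l=X(h,L);r=X(h,R);b=X(B,v); print(O,l,r,b,[np.linalg.norm(q-O) for q in (l,r,b)])
ang=lambda d:np.degrees(np.arctan2(d[1],d[0])); print(ang(l-r)-90,ang(b-O))
p=proj(m,[*O,12]); print('img',p, tri([(m,*p),(mt,256.2,210)]))
# top view of frame centre
O2=(l+r)/2; print(O2); go(*O2,19)
E
```

```text
[533.7203    40.471592] [543.25946 145.38425] [524.1811  -64.44056] [607.588    33.72389] [np.float32(105.34544), np.float32(105.34494), np.float32(74.17529)]
-5.1953506 -5.219395
img [246.92940392 103.84501971] (array([533.24644522,  37.58553317, -14.80203823]), [0.4, 0.4])
[533.7203    40.471844]
t 4.2 tcp [619.7  60.5 101.2] jaw 84.9 gap 59.0 F [0.2 0.2 0. ]
offset [ 83.8 -27.5  82.2] yaw 0
```

The frame sizes check out: 105.3 and 74.2 mm measured, 105 and 74 given. The board centre is (533.7,40.5), turned −5.2°. The height from the top camera is weak at its 2.6 mm per pixel, and the frame scale supports 12 mm. I place the ring.

Request:
send_rows:
  offset:
    - [20,-7,0]
    - [50,-17,10]
    - [75,-25,30]
    - [84,-27.5,50]
    - [84,-27.5,60]
  yaw: [0,0,0,0,0]

```text
time: 4.7
eef_pos: [531.5, 41.4, 40.1]
tool_rot: [[-0.996, 0.086, -0.003], [0.086, 0.996, 0.0], [0.003, -0.0, -1.0]]
contact_force: [0.1, 0.6, 0.3]
finger_gap: 58.8
```

Request:
send_rows:
  offset:
    - [0,0,6]
    - [0,0,13]
    - [0,0,19]
    - [0,0,22.5]
    - [0,0,22.5]
  yaw: [0,0,0,0,0]

```text
time: 5.2
eef_pos: [534.1, 40.2, 18.1]
tool_rot: [[-0.996, 0.088, -0.0], [0.088, 0.996, 0.0], [0.0, -0.0, -1.0]]
contact_force: [0.6, 1.1, 1.0]
finger_gap: 59.2
```

Request:
send_rows:
  offset:
    - [0,0,0]
    - [0,0,0]
    - [0,0,0]
    - [0,0,0]
  yaw: [0,0,0,0]
  jaw: 78

```text
time: 5.6
eef_pos: [534.1, 40.2, 18.6]
tool_rot: [[-0.996, 0.088, 0.0], [0.088, 0.996, 0.0], [-0.0, 0.0, -1.0]]
contact_force: [-0.1, 0.6, 0.9]
finger_gap: 78.0
```

Request:
send_rows:
  offset:
    - [0,0,-12]
    - [0,0,-40]
    - [0,0,-80]
    - [0,0,-110]
    - [0,0,-110]
  yaw: [0,0,0,0,0]

```text
time: 6.1
eef_pos: [536.1, 40.1, 133.0]
tool_rot: [[-0.996, 0.088, 0.007], [0.088, 0.996, -0.0], [-0.007, 0.0, -1.0]]
contact_force: [-1.0, -1.0, -0.4]
finger_gap: 78.2
```

```bash
python3 - <<'E'
from h import *
st(); im,m=snap('wrist','w4'); e=ringc(im); print(e)
X=onz(m,*e[0],12+10); print(X, X[:2]-[533.7,40.5]); print(proj(m,[533.7,40.5,12]))
go(593,-326,120,90)
E
```

```text
t 6.1 tcp [536.1  40.1 133. ] jaw 85.0 gap 78.2 F [-1.  -1.  -0.4]
((281.4306945800781, 199.9687042236328), (69.08001708984375, 69.34809875488281), 85.73773193359375)
[532.42542738  39.61763608  22.        ] [-1.27457262 -0.88236392]
[282.54012954 198.34204009]
t 6.15 tcp [535.2  40.1 131. ] jaw 85.0 gap 78.0 F [-1.2  0.2 -0.3]
offset [ -89.7 -359.7   11.3] yaw -0.088
```

The ring sits within about 2 mm of the cross and is released. On to the urchin.

Request:
send_rows:
  offset:
    - [-5,-20,0]
    - [-15,-60,2]
    - [-26,-104,4]
    - [-37,-148,6]
    - [-48,-192,8]
  yaw: [0,0,0,0,0]

```text
time: 6.65
eef_pos: [564.4, -156.9, 119.8]
tool_rot: [[-0.996, 0.088, -0.001], [0.088, 0.996, 0.001], [0.001, 0.0, -1.0]]
contact_force: [0.6, 0.7, 1.0]
finger_gap: 78.3
```

Request:
send_rows:
  offset:
    - [-11,-44,0]
    - [-22,-88,0]
    - [-33,-130,0]
    - [-41,-160,0]
    - [-42,-168,0]
  yaw: [0,0,0,0,0]

```text
time: 7.15
eef_pos: [591.8, -329.5, 119.5]
tool_rot: [[-0.996, 0.09, -0.0], [0.09, 0.996, -0.0], [0.0, -0.0, -1.0]]
contact_force: [0.3, 0.6, 0.5]
finger_gap: 77.9
```

Request:
send_rows:
  offset:
    - [0,0,0]
  yaw: [0]

```text
time: 7.25
eef_pos: [591.4, -327.0, 119.5]
tool_rot: [[-0.996, 0.089, -0.001], [0.089, 0.996, 0.001], [0.001, 0.001, -1.0]]
contact_force: [-0.8, 0.2, 0.0]
finger_gap: 78.2
```

```bash
python3 - <<'E'
from h import *
st(); im,m=snap('wrist','w5'); print(proj(m,[593,-326,16]))
E
```

```text
t 7.25 tcp [ 591.4 -327.   119.5] jaw 84.9 gap 78.2 F [-0.8  0.2  0. ]
[283.67057718 209.08081257]
```

View pics/w5.png

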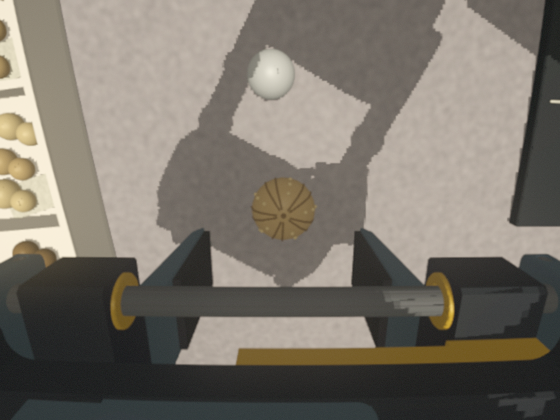

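The urchin's outline centre is at (283,209) with its apex at (284,215), so it stands dome up; the ball is at (272,75). I lower for the second view.

Request:
send_rows:
  offset:
    - [0,0,20]
    - [0,0,45]
    - [0,0,60]
    - [0,0,60]
    - [0,0,60]
  yaw: [0,0,0,0,0]

```text
time: 7.8
eef_pos: [592.2, -325.7, 60.8]
tool_rot: [[-0.996, 0.087, -0.0], [0.087, 0.996, 0.0], [0.0, 0.0, -1.0]]
contact_force: [-0.3, -0.1, 1.7]
finger_gap: 78.1
```

```bash
python3 - <<'E'
from h import *
st(); im,m=snap('wrist','w6'); i1,m1=load('w5')
def urch(im,m,c=None):
    h=cv2.cvtColor(im,cv2.COLOR_RGB2HSV); k=((h[...,1]>75)&(h[...,0]>8)&(h[...,0]<35)).astype(np.uint8); k[:,:215]=0;k[:,355:]=0; k[285:]=0; k[:150]=0
    k=cv2.morphologyEx(k,cv2.MORPH_OPEN,np.ones((5,5))); cs,_=cv2.findContours(k,0,1); c=cv2.convexHull(max(cs,key=cv2.contourArea)); return cv2.fitEllipse(c)
e1=urch(i1,m1); e2=urch(im,m); print(e1,e2); print(tri([(m1,*e1[0]),(m,*e2[0])]),onz(m1,*e1[0],14),onz(m,*e2[0],14))
# ball: bright blob in w5
g=cv2.cvtColor(i1,cv2.COLOR_RGB2GRAY)[40:110,235:310]; print('ball top est',onz(m1,272,75,24))
X=onz(m1,*e1[0],14); go(X[0],X[1],6)
E
```

```text
t 7.8 tcp [ 592.2 -325.7   60.8] jaw 85.0 gap 78.1 F [-0.3 -0.1  1.7]
((282.8447265625, 208.31568908691406), (62.33338928222656, 63.12355422973633), 68.65626525878906) ((281.00518798828125, 230.96319580078125), (77.78595733642578, 78.98722076416016), 84.23326873779297)
(array([ 592.3779161 , -326.73814988,   15.54061956]), [0.1, 0.1]) [ 592.83645401 -326.6852077    14.        ] [ 592.92224765 -326.87710718   14.        ]
ball top est [ 485.67161795 -325.36731389   24.        ]
t 7.85 tcp [ 592.6 -326.2   61.4] jaw 85.0 gap 78.2 F [ 1.2 -0.5 -0.4]
offset [-0.3 -0.5 55.4] yaw 0
```

Both views agree: urchin at (592.8,−326.8) with its widest part at about 15 mm. I descend, grip and lift.

Request:
send_rows:
  offset:
    - [0,-0.5,20]
    - [0,-0.5,40]
    - [0,-0.5,50]
    - [0,-0.5,54.5]
    - [0,-0.5,54.5]
  yaw: [0,0,0,0,0]

```text
time: 8.35
eef_pos: [592.2, -326.9, 6.2]
tool_rot: [[-0.996, 0.088, 0.0], [0.088, 0.996, -0.0], [-0.0, -0.0, -1.0]]
contact_force: [0.3, 0.1, 1.2]
finger_gap: 77.8
```

Request:
send_rows:
  offset:
    - [0,0,0]
    - [0,0,0]
    - [0,0,0]
    - [0,0,0]
    - [0,0,0]
  yaw: [0,0,0,0,0]
  jaw: 44
  grip_force: 15

```text
time: 8.85
eef_pos: [592.3, -327.0, 6.4]
tool_rot: [[-0.996, 0.088, 0.001], [0.088, 0.996, -0.0], [-0.001, -0.0, -1.0]]
contact_force: [-0.4, 0.4, 6.6]
finger_gap: 52.6
```

Request:
send_rows:
  offset:
    - [0,0,0]
    - [0,0,-5]
    - [0,0,-20]
    - [0,0,-45]
    - [0,0,-65]
  yaw: [0,0,0,0,0]

```text
time: 9.35
eef_pos: [592.3, -327.0, 73.0]
tool_rot: [[-0.996, 0.088, 0.001], [0.088, 0.996, -0.0], [-0.001, -0.0, -1.0]]
contact_force: [0.4, 1.0, -1.3]
finger_gap: 52.6
```

Request:
send_rows:
  offset:
    - [0,0,-20]
    - [0,0,-38]
    - [0,0,-40]
    - [0,0,-40]
  yaw: [0,0,0,0]

```text
time: 9.75
eef_pos: [592.2, -326.9, 111.6]
tool_rot: [[-0.996, 0.088, 0.001], [0.088, 0.996, -0.001], [-0.001, -0.001, -1.0]]
contact_force: [-0.1, 0.1, -1.9]
finger_gap: 52.7
```

```bash
python3 - <<'E'
from h import *
st(); im,m=snap('wrist','w7'); cv2.imwrite('pics/w7c.png',im[130:350,130:430,::-1])
go(532.4,39.6,110)
E
```

```text
t 9.75 tcp [ 592.2 -326.9  111.6] jaw 85.0 gap 52.7 F [-0.1  0.1 -1.9]
t 9.8 tcp [ 591.8 -326.7  110.7] jaw 85.0 gap 52.6 F [ 1.   0.  -2.1]
offset [ 91.3 359.6   0.8] yaw 0
```

View pics/w7c.png

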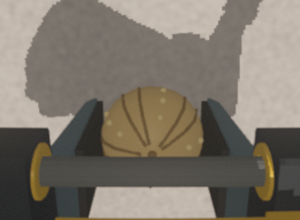

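The crop shows the urchin firmly held at (152,125), upright. I carry it to the ring.

Request:
send_rows:
  offset:
    - [4,15,0]
    - [11,43,0]
    - [19,76,0]
    - [28,110,0]
    - [37,145,0]
  yaw: [0,0,0,0,0]

```text
time: 10.3
eef_pos: [566.6, -176.9, 110.0]
tool_rot: [[-0.996, 0.088, -0.002], [0.088, 0.996, 0.001], [0.002, 0.001, -1.0]]
contact_force: [0.7, 0.7, -0.7]
finger_gap: 52.9
```

Request:
send_rows:
  offset:
    - [9,35,0]
    - [18,70,0]
    - [27,105,0]
    - [36,140,0]
    - [43,170,0]
  yaw: [0,0,0,0,0]

```text
time: 10.8
eef_pos: [538.2, -3.6, 110.2]
tool_rot: [[-0.996, 0.087, -0.002], [0.087, 0.996, 0.0], [0.002, 0.0, -1.0]]
contact_force: [0.5, 0.4, -1.1]
finger_gap: 53.2
```

Request:
send_rows:
  offset:
    - [7,28,0]
    - [11,42,0]
    - [11.5,45,0]
    - [11.5,45,15]
    - [11.5,45,30]
  yaw: [0,0,0,0,0]

```text
time: 11.3
eef_pos: [532.7, 39.2, 80.6]
tool_rot: [[-0.996, 0.088, 0.001], [0.088, 0.996, -0.0], [-0.001, -0.0, -1.0]]
contact_force: [0.1, -0.4, -0.7]
finger_gap: 53.0
```

Request:
send_rows:
  offset:
    - [0,0,15]
    - [0,0,25]
    - [0,0,30]
    - [0,0,30]
    - [0,0,30]
  yaw: [0,0,0,0,0]

```text
time: 11.8
eef_pos: [532.8, 39.6, 51.3]
tool_rot: [[-0.996, 0.088, 0.0], [0.088, 0.996, -0.0], [-0.0, 0.0, -1.0]]
contact_force: [-0.3, 0.2, -1.3]
finger_gap: 52.9
```

```bash
python3 - <<'E'
from h import *
im,m=snap('wrist','w8'); go(532.4,39.7,31.5); cv2.imwrite('pics/w8c.png',im[130:350,130:430,::-1])
E
```

```text
t 11.85 tcp [532.8  39.7  51.4] jaw 85.0 gap 52.9 F [ 0.2  0.9 -1.2]
offset [ 0.5  0.  19.9] yaw 0
```

View pics/w8c.png

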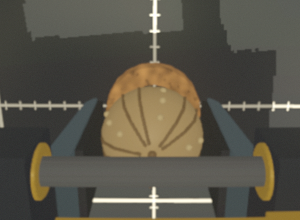

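The urchin hangs right over the ring: its centre column is about 153 and so is the ring's. I lower it slowly.

Request:
send_rows:
  offset:
    - [0,0,5]
    - [0,0,10]
    - [0,0,14]
    - [0,0,17]
    - [0,0,18.5]
  yaw: [0,0,0,0,0]

```text
time: 12.35
eef_pos: [532.3, 39.8, 32.0]
tool_rot: [[-0.996, 0.088, -0.0], [0.088, 0.996, -0.0], [0.0, -0.0, -1.0]]
contact_force: [0.6, 0.3, -1.1]
finger_gap: 53.0
```

Request:
send_rows:
  offset:
    - [0,0,0.7]
    - [0,0,1.2]
    - [0,0,1.2]
  yaw: [0,0,0]

```text
time: 12.65
eef_pos: [532.5, 39.8, 31.3]
tool_rot: [[-0.996, 0.088, 0.0], [0.088, 0.996, 0.0], [-0.0, 0.0, -1.0]]
contact_force: [-0.8, -0.4, -0.1]
finger_gap: 53.0
```

Request:
send_rows:
  offset:
    - [0,0,0.6]
    - [0,0,0.6]
  yaw: [0,0]

```text
time: 12.85
eef_pos: [532.5, 39.8, 31.0]
tool_rot: [[-0.996, 0.088, 0.0], [0.088, 0.996, -0.0], [-0.0, -0.0, -1.0]]
contact_force: [-2.0, -0.3, 8.3]
finger_gap: 52.6
```

Request:
send_rows:
  offset:
    - [0,0,0]
    - [0,0,0]
    - [0,0,0]
    - [0,0,0]
  yaw: [0,0,0,0]
  jaw: 76

```text
time: 13.25
eef_pos: [532.5, 39.8, 30.6]
tool_rot: [[-0.996, 0.088, 0.0], [0.088, 0.996, -0.0], [-0.0, -0.0, -1.0]]
contact_force: [0.0, 0.3, 0.2]
finger_gap: 76.2
```

Request:
send_rows:
  offset:
    - [0,0,-10]
    - [0,0,-35]
    - [0,0,-70]
    - [0,0,-100]
    - [0,0,-100]
  yaw: [0,0,0,0,0]

```text
time: 13.75
eef_pos: [534.5, 39.8, 134.8]
tool_rot: [[-0.996, 0.088, 0.006], [0.088, 0.996, -0.0], [-0.006, 0.0, -1.0]]
contact_force: [0.9, -0.4, 0.0]
finger_gap: 76.2
```

```bash
python3 - <<'E'
from h import *
st(); im,m=snap('wrist','w9'); cv2.imwrite('pics/w9c.png',cv2.resize(im[130:270,200:370],None,fx=3,fy=3)[:,:,::-1])
for z in (25+14,): print(proj(m,[532.4,39.6,z]))
go(487,-328,120)
E
```

```text
t 13.75 tcp [534.5  39.8 134.8] jaw 85.0 gap 76.2 F [ 0.9 -0.4  0. ]
[282.00696129 206.60891149]
t 13.8 tcp [533.6  39.8 133. ] jaw 85.0 gap 75.6 F [0.6 0.1 0.5]
offset [  14.3 -370.5   12.8] yaw 0
```

View pics/w9c.png

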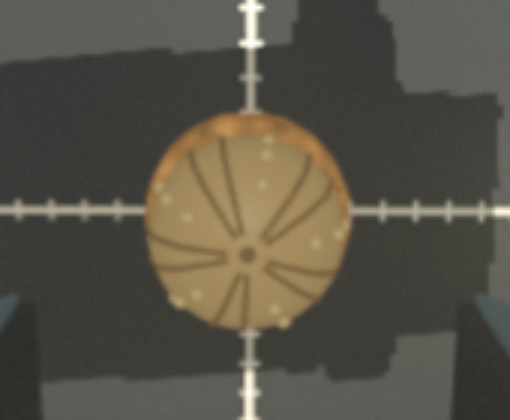

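The crop shows the urchin centred on the ring and upright, with cross arms emerging evenly on all sides. Its outline centre maps to (282.7,206.7), against a predicted (282,206.6). Next is the ball.

Request:
send_rows:
  offset:
    - [1,-20,0]
    - [2,-60,2]
    - [4,-105,4]
    - [5,-150,6]
    - [7,-195,8]
  yaw: [0,0,0,0,0]

```text
time: 14.3
eef_pos: [507.5, -155.3, 122.0]
tool_rot: [[-0.996, 0.087, -0.001], [0.087, 0.996, 0.0], [0.001, 0.0, -1.0]]
contact_force: [1.2, 0.1, -0.0]
finger_gap: 76.2
```

Request:
send_rows:
  offset:
    - [2,-45,0]
    - [4,-90,1]
    - [5,-135,2]
    - [7,-165,3]
    - [7,-174,3]
  yaw: [0,0,0,0,0]

```text
time: 14.8
eef_pos: [485.1, -329.3, 118.8]
tool_rot: [[-0.996, 0.09, -0.001], [0.09, 0.996, 0.0], [0.001, 0.0, -1.0]]
contact_force: [-0.1, 0.7, 0.3]
finger_gap: 76.2
```

Request:
send_rows:
  offset:
    - [0,0,0]
    - [0,0,0]
  yaw: [0,0]

```text
time: 15.0
eef_pos: [486.0, -325.4, 119.2]
tool_rot: [[-0.996, 0.087, -0.001], [0.087, 0.996, 0.001], [0.001, 0.001, -1.0]]
contact_force: [-0.5, 0.3, -0.1]
finger_gap: 75.9
```

```bash
python3 - <<'E'
from h import *
st(); im,m=snap('wrist','w10'); print(proj(m,[486,-326,24]),proj(m,[397,-308,8]))
E
```

```text
t 15.0 tcp [ 486.  -325.4  119.2] jaw 85.0 gap 75.9 F [-0.5  0.3 -0.1]
[281.59586122 210.28093253] [294.16743369  97.13235306]
```

View pics/w10.png

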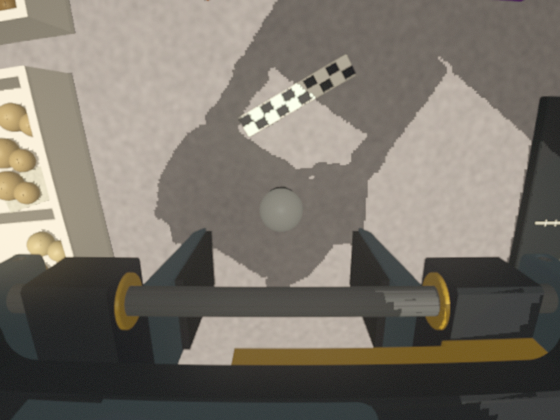

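The ball is at (281,209) and the checked bar at (297,96), with its ends near (242,130) and (352,63). I triangulate the ball with the earlier view.

```bash
python3 - <<'E'
from h import *
im,m=load('w10'); i5,m5=load('w5')
print('ball',tri([(m,281.3,209.3),(m5,272,75)]),onz(m,281.3,209.3,24))
# bar: bright/dark checks vs smooth bg -> outline by hand box + local range
g=cv2.cvtColor(im,cv2.COLOR_RGB2GRAY)
ends=[((238,122),(246,138)),((347,54),(356,72))]
a,b=[np.mean([onz(m,*q,8)[:2] for q in e],0) for e in ends]; d=b-a
print('bar',(a+b)/2,np.linalg.norm(d),np.degrees(np.arctan2(d[1],d[0])))
go(*onz(m,281.3,209.3,24)[:2],6)
E
```

```text
ball (array([ 485.52637294, -325.79736403,   22.67921019]), [0.4, 0.4]) [ 485.1355178  -326.16963798   24.        ]
bar [ 397.02505828 -306.83476686] 102.13340926335363 115.6762678725581
t 15.05 tcp [ 486.1 -325.1  119.4] jaw 85.0 gap 75.8 F [-0.4 -0.4 -0.4]
offset [  0.8  -1.3 113.4] yaw 0
```

Ball centre (485.4,−326,22.7), against a given height of 24. I grip it.

Request:
send_rows:
  offset:
    - [0.7,-1,30]
    - [0.7,-1,70]
    - [0.7,-1,100]
    - [0.7,-1,112]
    - [0.7,-1,113]
  yaw: [0,0,0,0,0]

```text
time: 15.55
eef_pos: [485.0, -326.1, 5.7]
tool_rot: [[-0.996, 0.087, -0.002], [0.087, 0.996, 0.002], [0.002, 0.001, -1.0]]
contact_force: [0.6, -0.5, 0.7]
finger_gap: 76.1
```

Request:
send_rows:
  offset:
    - [0,0,0]
    - [0,0,0]
    - [0,0,0]
    - [0,0,0]
    - [0,0,0]
  yaw: [0,0,0,0,0]
  jaw: 28
  grip_force: 15

```text
time: 16.05
eef_pos: [485.5, -327.6, 7.1]
tool_rot: [[-0.996, 0.088, 0.001], [0.088, 0.996, -0.0], [-0.001, -0.0, -1.0]]
contact_force: [0.2, 0.7, -0.1]
finger_gap: 39.0
```

Request:
send_rows:
  offset:
    - [0,0,0]
    - [0,0,-5]
    - [0,0,-30]
    - [0,0,-70]
    - [0,0,-100]
  yaw: [0,0,0,0,0]

```text
time: 16.55
eef_pos: [485.4, -327.6, 108.6]
tool_rot: [[-0.996, 0.088, 0.0], [0.088, 0.996, -0.0], [-0.0, -0.0, -1.0]]
contact_force: [0.7, 0.6, -0.9]
finger_gap: 35.1
```

Request:
send_rows:
  offset:
    - [0,0,0]
    - [0,0,0]
  yaw: [0,0]

```text
time: 16.75
eef_pos: [485.5, -327.6, 107.1]
tool_rot: [[-0.996, 0.088, 0.001], [0.088, 0.996, -0.001], [-0.001, -0.001, -1.0]]
contact_force: [0.0, 0.2, -0.5]
finger_gap: 35.0
```

```bash
python3 - <<'E'
from h import *
im,m=snap('wrist','w11');go(524.2,-64.2,106)
E
```

```text
t 16.8 tcp [ 485.  -327.2  106.2] jaw 85.0 gap 35.3 F [-0.2  0.4 -1.3]
offset [-16.  265.5   0.3] yaw 0
```

The ball is held (35 mm gap). I carry it to the right-hand crossing at (524.2,−64.4).

Request:
send_rows:
  offset:
    - [-1,20,0]
    - [-3,55,0]
    - [-5,95,0]
    - [-8,135,0]
    - [-10,175,0]
  yaw: [0,0,0,0,0]

```text
time: 17.3
eef_pos: [509.8, -151.6, 105.4]
tool_rot: [[-0.996, 0.088, -0.002], [0.088, 0.996, 0.001], [0.002, 0.001, -1.0]]
contact_force: [-0.1, -0.1, -0.7]
finger_gap: 34.7
```

Request:
send_rows:
  offset:
    - [-2,35,0]
    - [-4,65,0]
    - [-5,85,10]
    - [-5.5,90.5,30]
    - [-5.5,90.5,55]
  yaw: [0,0,0,0,0]

```text
time: 17.8
eef_pos: [523.7, -62.5, 50.6]
tool_rot: [[-0.996, 0.086, -0.0], [0.086, 0.996, 0.0], [0.0, 0.0, -1.0]]
contact_force: [-0.1, -0.8, -1.1]
finger_gap: 34.9
```

Request:
send_rows:
  offset:
    - [0,0,12]
    - [0,0,20]
    - [0,0,26]
    - [0,0,30]
    - [0,0,31]
  yaw: [0,0,0,0,0]

```text
time: 18.3
eef_pos: [524.2, -64.5, 20.6]
tool_rot: [[-0.996, 0.088, 0.0], [0.088, 0.996, -0.0], [-0.0, -0.0, -1.0]]
contact_force: [0.6, 0.1, 0.4]
finger_gap: 34.9
```

```bash
python3 - <<'E'
from h import *
im,m=snap('wrist','w12');go(524.2,-64.4,19); cv2.imwrite('pics/w12c.png',im[60:350,130:480,::-1])
E
```

```text
t 18.35 tcp [524.2 -64.5  20.7] jaw 85.0 gap 34.9 F [-0.1  0.1 -1.6]
offset [0.  0.1 1.7] yaw 0
```

View pics/w12c.png

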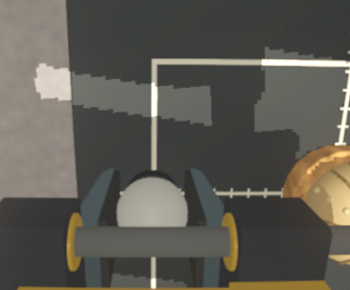

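The ball hangs upright over the right frame line, at crop (152,212) against the line at 154. I set it down and release.

Request:
send_rows:
  offset:
    - [0,0,0.8]
    - [0,0,1.5]
    - [0,0,1.5]
  yaw: [0,0,0]

```text
time: 18.65
eef_pos: [524.2, -64.4, 19.3]
tool_rot: [[-0.996, 0.088, 0.0], [0.088, 0.996, -0.0], [-0.0, -0.0, -1.0]]
contact_force: [0.5, 0.0, -0.5]
finger_gap: 34.9
```

Request:
send_rows:
  offset:
    - [0,0,0]
    - [0,0,0]
    - [0,0,0]
    - [0,0,0]
  yaw: [0,0,0,0]
  jaw: 58

```text
time: 19.05
eef_pos: [524.1, -64.4, 19.1]
tool_rot: [[-0.996, 0.088, 0.0], [0.088, 0.996, -0.0], [-0.0, 0.0, -1.0]]
contact_force: [0.4, -0.3, -0.1]
finger_gap: 58.2
```

Request:
send_rows:
  offset:
    - [0,0,-15]
    - [0,0,-45]
    - [0,0,-85]
    - [0,0,-100]
    - [0,0,-100]
  yaw: [0,0,0,0,0]

```text
time: 19.55
eef_pos: [525.4, -64.6, 121.3]
tool_rot: [[-0.996, 0.088, 0.004], [0.088, 0.996, -0.001], [-0.004, -0.001, -1.0]]
contact_force: [-0.3, -0.7, -1.5]
finger_gap: 58.2
```

```bash
python3 - <<'E'
from h import *
im,m=snap('wrist','w13'); cv2.imwrite('pics/w13.png',im[:,:,::-1]); g=im[170:250,245:320].astype(int)
k=(g.min(2)>95).astype(np.uint8); n,l,s,c=cv2.connectedComponentsWithStats(k); print(s.tolist()[:6],c[:6]+[245,170]); print(proj(m,[524.2,-64.4,36]))
go(397,-307,110,25.7)
E
```

```text
[[0, 0, 75, 80, 4098], [36, 0, 5, 18, 84], [0, 19, 75, 61, 1818]] [[282.10639336 209.19668131]
 [283.         177.91666667]
 [281.7139714  211.6430143 ]]
[282.74852206 211.65649267]
t 19.6 tcp [524.6 -64.5 119.8] jaw 85.0 gap 57.9 F [-0.2  0.6 -1.3]
offset [ 105.8 -252.8    9.7] yaw 1.034
```

Next, the scale bar at (397,−307), long axis 115.7°, so the jaw goes to 25.7°.

Request:
send_rows:
  offset:
    - [6,-15,0]
    - [18,-42,0]
    - [32,-78,0]
    - [48,-116,0]
    - [65,-155,0]
  yaw: [0.13,0.26,0.39,0.52,0.65]

```text
time: 20.1
eef_pos: [444.3, -213.8, 117.8]
tool_rot: [[-0.737, 0.676, -0.002], [0.676, 0.737, 0.001], [0.002, -0.0, -1.0]]
contact_force: [0.4, -0.1, -0.6]
finger_gap: 58.2
```

Request:
send_rows:
  offset:
    - [-9,-36,5]
    - [-18,-70,12]
    - [-25,-95,18]
    - [-27,-102,20]
    - [-27,-102,20]
  yaw: [0.13,0.26,0.384,0.384,0.384]

```text
time: 20.6
eef_pos: [396.3, -306.7, 97.9]
tool_rot: [[-0.435, 0.901, -0.002], [0.901, 0.435, 0.002], [0.002, -0.001, -1.0]]
contact_force: [-0.0, 0.4, 0.4]
finger_gap: 58.0
```

Request:
send_rows:
  offset:
    - [0,0,0]
    - [0,0,0]
  yaw: [0,0]
  jaw: 45

```text
time: 20.8
eef_pos: [397.5, -305.7, 99.1]
tool_rot: [[-0.436, 0.9, -0.0], [0.9, 0.436, 0.0], [0.0, 0.0, -1.0]]
contact_force: [-0.3, 0.1, 0.0]
finger_gap: 46.3
```

```bash
python3 - <<'E'
from h import *
st(); im,m=snap('wrist','w14'); print(proj(m,[397,-307,8]))
E
```

```text
t 20.8 tcp [ 397.5 -305.7   99.1] jaw 25.9 gap 46.3 F [-0.3  0.1  0. ]
[281.60740324 211.61337362]
```

View pics/w14.png

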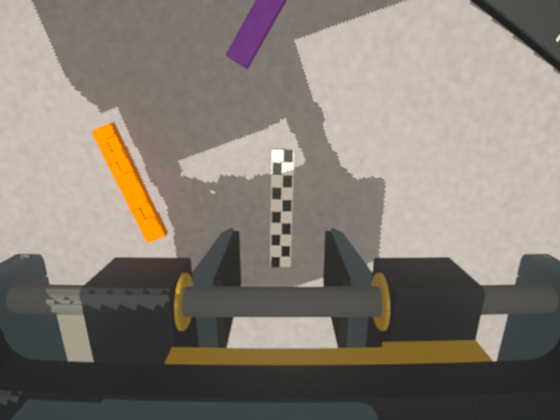

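The bar is upright in view between the fingers, ends at (283,149) and (282,267). The orange and purple decoys lie off to the side.

```bash
python3 - <<'E'
from h import *
im,m=load('w14'); i0,m0=load('w10')
a,b=onz(m,283,149,8),onz(m,282,267,8); print(a,b,np.linalg.norm(a-b),(a+b)/2,np.degrees(np.arctan2(*(b-a)[[1,0]])))
e=[(242,130),(351.5,63)]
for q,p in (((283,149),a),((282,267),b)):
    k=min(e,key=lambda r:np.linalg.norm(proj(m0,p)-r)); print(tri([(m,*q),(m0,*k)]))
c=(a+b)/2; go(c[0],c[1],3)
E
```

```text
[ 375.84956329 -260.89319387    8.        ] [ 418.9605221  -351.52925888    8.        ] 100.36658333499697 [ 397.40504269 -306.21122638    8.        ] -64.56194729293566
(array([ 375.40639545, -260.94938242,    9.53557969]), [0.4, 0.4])
(array([ 419.47701397, -353.16130042,    4.56826206]), [0.3, 0.3])
t 20.85 tcp [ 397.6 -305.8   99.2] jaw 25.9 gap 45.5 F [ 0.1 -1.6 -0.6]
offset [-0.3 -0.4 96.2] yaw 0
```

Length 100.4 mm and height about 7 mm, both consistent with the text. I grip the bar.

Request:
send_rows:
  offset:
    - [0,0,30]
    - [0,0,65]
    - [0,0,86]
    - [0,0,94]
    - [0,0,96]
  yaw: [0,0,0,0,0]

```text
time: 21.35
eef_pos: [397.2, -306.1, 2.7]
tool_rot: [[-0.435, 0.9, -0.001], [0.9, 0.435, 0.001], [0.001, -0.0, -1.0]]
contact_force: [0.8, 0.1, -0.1]
finger_gap: 44.9
```

Request:
send_rows:
  offset:
    - [0,0,0]
    - [0,0,0]
    - [0,0,0]
    - [0,0,0]
    - [0,0,0]
  yaw: [0,0,0,0,0]
  jaw: 10
  grip_force: 15

```text
time: 21.85
eef_pos: [397.4, -307.0, 3.8]
tool_rot: [[-0.434, 0.901, 0.001], [0.901, 0.434, -0.001], [-0.001, 0.0, -1.0]]
contact_force: [0.0, 0.8, 8.8]
finger_gap: 17.5
```

Request:
send_rows:
  offset:
    - [0,0,0]
    - [0,0,-5]
    - [0,0,-30]
    - [0,0,-65]
    - [0,0,-97]
  yaw: [0,0,0,0,0]

```text
time: 22.35
eef_pos: [396.9, -306.5, 101.6]
tool_rot: [[-0.434, 0.901, -0.0], [0.901, 0.434, 0.0], [0.0, -0.0, -1.0]]
contact_force: [0.3, -0.6, 0.2]
finger_gap: 17.9
```

```bash
python3 - <<'E'
from h import *
O=np.array([533.7,40.5]); a=np.radians(-5.2); c=np.array([np.cos(a),np.sin(a)]); print(O-74*c)
im,m=snap('wrist','w15'); go(*(O-74*c),100,-5.2)
E
```

```text
[460.0045545   47.20681093]
t 22.4 tcp [ 398.5 -308.   106. ] jaw 25.7 gap 17.5 F [ 2.8 -1.8  5.8]
offset [293.3 209.6   4.9] yaw 0.54
```

The bar is held. I carry it to the front crossing at (460,47.2), with the jaw turned to −5.2°.

Request:
send_rows:
  offset:
    - [14,10,0]
    - [42,30,0]
    - [74,53,0]
    - [110,79,0]
    - [146,105,0]
  yaw: [0.108,0.216,0.324,0.432,0.541]

```text
time: 22.9
eef_pos: [428.3, -128.2, 100.5]
tool_rot: [[0.097, 0.995, 0.0], [0.995, -0.097, -0.0], [-0.0, 0.0, -1.0]]
contact_force: [1.1, -1.0, -0.1]
finger_gap: 17.4
```

Request:
send_rows:
  offset:
    - [42,4,0]
    - [84,7,0]
    - [125,11,0]
    - [160,14,0]
    - [179,15.5,0]
  yaw: [0,0,0,0,0]

```text
time: 23.4
eef_pos: [460.3, 49.6, 100.5]
tool_rot: [[0.09, 0.996, 0.0], [0.996, -0.09, 0.0], [0.0, 0.0, -1.0]]
contact_force: [0.2, 0.3, -0.3]
finger_gap: 17.9
```

Request:
send_rows:
  offset:
    - [0,0,0]
    - [0,0,20]
    - [0,0,45]
    - [0,0,60]
    - [0,0,60]
  yaw: [0,0,0,0,0]

```text
time: 23.9
eef_pos: [459.0, 46.5, 38.9]
tool_rot: [[0.092, 0.996, -0.003], [0.996, -0.092, -0.0], [-0.0, -0.003, -1.0]]
contact_force: [-0.1, -0.5, -0.1]
finger_gap: 17.8
```

```bash
python3 - <<'E'
from h import *
im,m=snap('wrist','w16'); go(460,47.2,16,-5.2); cv2.imwrite('pics/w16.png',im[:,:,::-1]); print(proj(m,[460,47.2,12]))
E
```

```text
t 23.95 tcp [459.6  46.6  39.9] jaw -5.3 gap 18.1 F [-0.7 -0.1  0.4]
offset [ 0.6  0.4 23.9] yaw -0.002
[284.4880334  237.53147521]
```

View pics/w16.png

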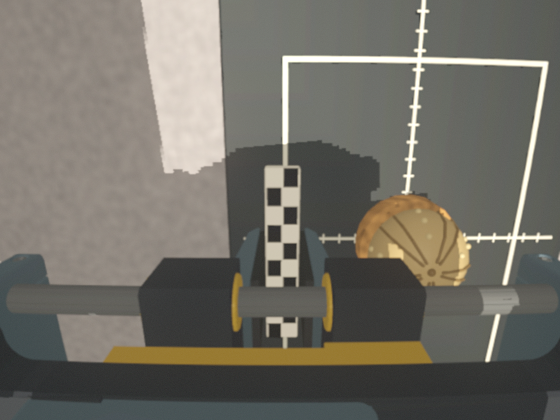

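The bar hangs over the front frame line (column 283 against line 287), parallel to it and centred on the cross line at row about 240. I lower and release with a small opening.

Request:
send_rows:
  offset:
    - [0.3,0.3,8]
    - [0.3,0.3,15]
    - [0.3,0.3,20]
    - [0.3,0.3,23]
    - [0.3,0.3,23.7]
  yaw: [0,0,0,0,0]

```text
time: 24.45
eef_pos: [460.4, 47.5, 16.1]
tool_rot: [[0.092, 0.996, -0.0], [0.996, -0.092, 0.0], [-0.0, -0.0, -1.0]]
contact_force: [0.7, 0.0, -0.3]
finger_gap: 17.5
```

Request:
send_rows:
  offset:
    - [0,0,0]
    - [0,0,0]
    - [0,0,0]
    - [0,0,0]
    - [0,0,0]
  yaw: [0,0,0,0,0]
  jaw: 32

```text
time: 24.95
eef_pos: [460.6, 47.5, 16.5]
tool_rot: [[0.092, 0.996, 0.0], [0.996, -0.092, -0.0], [0.0, 0.0, -1.0]]
contact_force: [-0.0, -0.6, 0.2]
finger_gap: 31.9
```

Request:
send_rows:
  offset:
    - [0,0,-15]
    - [0,0,-45]
    - [0,0,-80]
    - [0,0,-100]
    - [0,0,-100]
  yaw: [0,0,0,0,0]

```text
time: 25.45
eef_pos: [462.0, 47.5, 118.8]
tool_rot: [[0.092, 0.996, 0.005], [0.996, -0.092, -0.0], [0.0, 0.005, -1.0]]
contact_force: [-0.6, -0.3, -0.5]
finger_gap: 32.0
```

```bash
python3 - <<'E'
from h import *
im,m=snap('wrist','w17'); cv2.imwrite('pics/w17.png',im[:,:,::-1])
# grey card from w1, w2 : dark frame region
for f in ('w1',):
    i1,m1=load(f); k=np.zeros(i1.shape[:2],np.uint8); roi=i1[10:120,215:310]; hs=cv2.cvtColor(roi,cv2.COLOR_RGB2HSV)
    d=((hs[...,2]<75)).astype(np.uint8); d=cv2.morphologyEx(d,cv2.MORPH_CLOSE,np.ones((25,25)))
    n,l,s,c=cv2.connectedComponentsWithStats(d); i=1+np.argmax(s[1:,4]); pts=np.argwhere(l==i)[:,::-1]+[215,10]
    P=np.float32([onz(m1,*p,8)[:2] for p in cv2.convexHull(pts.astype(np.int32)).reshape(-1,2)]); print(f,cv2.minAreaRect(P), s[i])
# hand corners in w1
q=[(247,20),(299,38),(276,111),(225,96)]; Q=np.array([onz(m1,*p,8)[:2] for p in q]); print(Q.mean(0),[np.linalg.norm(Q[i]-Q[i-1]).round(1) for i in range(4)],[np.degrees(np.arctan2(*(Q[a]-Q[b])[::-1])).round(1) for a,b in ((0,3),(1,2))])
T,mt=load('top0'); print(tri([(m1,*np.mean(q,0)),(mt,135.1,269.2)]))
c=Q.mean(0); go(*c,110,66+0)
E
```

```text
w1 ((387.95574951171875, 323.6029357910156), (85.02595520019531, 45.09172439575195), 9.643083572387695) [   0    0   63  110 2131]
[385.71725753 341.38422229] [np.float64(59.5), np.float64(42.2), np.float64(58.1), np.float64(42.8)] [np.float64(156.1), np.float64(156.7)]
(array([ 3.85043384e+02,  3.41118620e+02, -4.74952548e-02]), [0.9, 0.9])
t 25.5 tcp [461.2  47.5 117.5] jaw -5.3 gap 31.8 F [ 0.9  0.1 -0.3]
offset [ 285.7 -102.2    7.2] yaw -1.244
```

Card measured at (385.5,341), long axis −23.6°, sides 59 × 42 mm, so the jaw goes to 66.4°.

Request:
send_rows:
  offset:
    - [15,-5,0]
    - [42,-15,0]
    - [74,-26,0]
    - [108,-39,0]
    - [143,-51,0]
  yaw: [-0.14,-0.28,-0.42,-0.56,-0.7]

```text
time: 26.0
eef_pos: [421.7, 195.5, 115.4]
tool_rot: [[-0.575, 0.818, -0.002], [0.818, 0.575, -0.001], [0.001, -0.002, -1.0]]
contact_force: [0.8, 0.1, -1.0]
finger_gap: 32.1
```

Request:
send_rows:
  offset:
    - [40,15,5]
    - [80,30,10]
    - [115,43,15]
    - [137,51,15]
    - [141.7,52.7,15]
  yaw: [-0.14,-0.28,-0.42,-0.551,-0.551]
  jaw: 70

```text
time: 26.5
eef_pos: [383.9, 342.7, 100.1]
tool_rot: [[-0.919, 0.395, -0.001], [0.395, 0.919, -0.001], [0.001, -0.001, -1.0]]
contact_force: [0.4, -0.6, 0.7]
finger_gap: 68.6
```

Request:
send_rows:
  offset:
    - [0,0,0]
    - [0,0,0]
  yaw: [0,0]

```text
time: 26.7
eef_pos: [385.1, 340.0, 100.9]
tool_rot: [[-0.915, 0.403, -0.001], [0.403, 0.915, -0.001], [0.0, -0.001, -1.0]]
contact_force: [-1.3, -0.2, -0.4]
finger_gap: 70.2
```

```bash
python3 - <<'E'
from h import *
st(); im,m=snap('wrist','w18'); cv2.imwrite('pics/w18.png',im[:,:,::-1]); print(proj(m,[385.5,341,8]))
E
```

```text
t 26.7 tcp [385.1 340.  100.9] jaw 66.2 gap 70.2 F [-1.3 -0.2 -0.4]
[284.1831576  210.48422339]
```

View pics/w18.png

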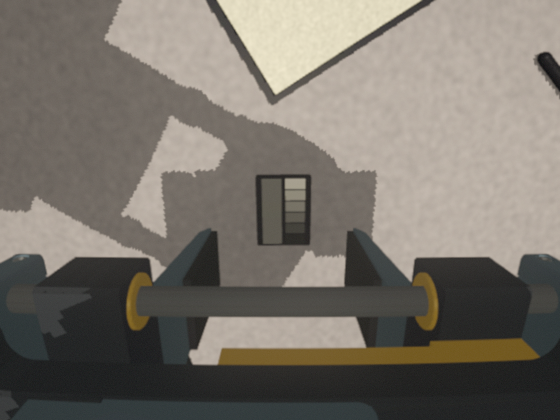

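The card is square between the fingers at (284,210), exactly where predicted, with its long side along the pads. I grip it.

Request:
send_rows:
  offset:
    - [0,0,30]
    - [0,0,65]
    - [0,0,87]
    - [0,0,95,0]
    - [0,0,97.5]
  yaw: [0,0,0,0,0]

```text
validation failed for argument at $.of...
```

Request:
send_rows:
  offset:
    - [0,0,30]
    - [0,0,65]
    - [0,0,87]
    - [0,0,95]
    - [0,0,97.5]
  yaw: [0,0,0,0,0]

```text
time: 27.25
eef_pos: [385.3, 340.1, 3.5]
tool_rot: [[-0.916, 0.402, -0.001], [0.402, 0.916, -0.001], [0.001, -0.001, -1.0]]
contact_force: [-0.4, -0.1, 0.5]
finger_gap: 70.1
```

Request:
send_rows:
  offset:
    - [0,0,0]
    - [0,0,0]
    - [0,0,0]
    - [0,0,0]
    - [0,0,0]
  yaw: [0,0,0,0,0]
  jaw: 36
  grip_force: 15

```text
time: 27.75
eef_pos: [385.6, 341.2, 4.7]
tool_rot: [[-0.916, 0.4, 0.001], [0.4, 0.916, 0.001], [-0.001, 0.001, -1.0]]
contact_force: [-0.6, -0.9, 9.8]
finger_gap: 44.9
```

Request:
send_rows:
  offset:
    - [0,0,0]
    - [0,0,-5]
    - [0,0,-30]
    - [0,0,-65]
    - [0,0,-97]
  yaw: [0,0,0,0,0]

```text
time: 28.25
eef_pos: [384.9, 340.8, 102.5]
tool_rot: [[-0.916, 0.4, -0.0], [0.4, 0.916, -0.0], [0.0, -0.0, -1.0]]
contact_force: [-0.1, 0.1, -0.0]
finger_gap: 44.9
```

Request:
send_rows:
  offset:
    - [0,0,0]
    - [0,0,0]
  yaw: [0,0]

```text
time: 28.45
eef_pos: [385.4, 341.2, 101.6]
tool_rot: [[-0.916, 0.4, 0.001], [0.4, 0.916, 0.001], [-0.001, 0.001, -1.0]]
contact_force: [0.4, 0.0, -1.0]
finger_gap: 44.9
```

```bash
python3 - <<'E'
from h import *
go(543.2,145.1,100,84.8)
E
```

```text
t 28.45 tcp [385.4 341.2 101.6] jaw 66.4 gap 44.9 F [ 0.4  0.  -1. ]
offset [-223.1 -116.6    1.6] yaw -0.321
```

Request:
send_rows:
  offset:
    - [-10,-5,0]
    - [-32,-17,0]
    - [-60,-32,0]
    - [-90,-47,0]
    - [-120,-63,0]
  yaw: [-0.065,-0.13,-0.195,-0.26,-0.321]

```text
time: 28.95
eef_pos: [469.8, 234.0, 99.6]
tool_rot: [[-0.996, 0.088, -0.002], [0.088, 0.996, -0.001], [0.002, -0.001, -1.0]]
contact_force: [1.0, 1.1, 0.2]
finger_gap: 44.4
```

Request:
send_rows:
  offset:
    - [-25,-26,0]
    - [-50,-52,0]
    - [-72,-74,0]
    - [-80.8,-83.3,10]
    - [-80.8,-83.3,30]
  yaw: [0,0,0,0,0]

```text
time: 29.45
eef_pos: [544.1, 143.7, 70.1]
tool_rot: [[-0.996, 0.093, 0.001], [0.093, 0.996, 0.0], [-0.001, 0.0, -1.0]]
contact_force: [0.1, 0.4, -0.8]
finger_gap: 44.8
```

Request:
send_rows:
  offset:
    - [0,0,15]
    - [0,0,28]
    - [0,0,32]
    - [0,0,32]
  yaw: [0,0,0,0]

```text
time: 29.85
eef_pos: [542.1, 145.2, 38.0]
tool_rot: [[-0.996, 0.09, -0.002], [0.09, 0.996, -0.0], [0.002, -0.0, -1.0]]
contact_force: [1.4, 0.4, 1.0]
finger_gap: 45.0
```

```bash
python3 - <<'E'
from h import *
go(543.2,145.1,17,84.8); im,m=snap('wrist','w19'); cv2.imwrite('pics/w19.png',im[:,:,::-1])
E
```

```text
t 29.85 tcp [542.1 145.2  38. ] jaw 84.8 gap 45.0 F [1.4 0.4 1. ]
offset [-1.1  0.  21. ] yaw 0.0
```

View pics/w19.png

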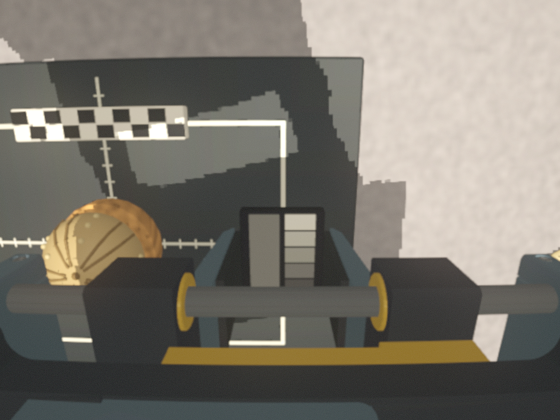

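The card hangs centred on the left frame line (column 283 against line 283) and parallel to it. The bar lies on the front line, centred on the cross line at (101,123). I lower and release.

Request:
send_rows:
  offset:
    - [0,0,8]
    - [0,0,14]
    - [0,0,18]
    - [0,0,20.5]
    - [0,0,21.2]
  yaw: [0,0,0,0,0]

```text
time: 30.4
eef_pos: [542.7, 144.9, 17.4]
tool_rot: [[-0.996, 0.091, -0.0], [0.091, 0.996, -0.0], [0.0, -0.0, -1.0]]
contact_force: [0.4, -0.6, -0.7]
finger_gap: 44.7
```

Request:
send_rows:
  offset:
    - [0,0,0]
    - [0,0,0]
    - [0,0,0]
    - [0,0,0]
    - [0,0,0]
  yaw: [0,0,0,0,0]
  jaw: 62

```text
time: 30.9
eef_pos: [542.9, 144.9, 17.8]
tool_rot: [[-0.996, 0.091, 0.0], [0.091, 0.996, 0.0], [-0.0, 0.0, -1.0]]
contact_force: [-0.6, 0.0, -0.3]
finger_gap: 62.0
```

Request:
send_rows:
  offset:
    - [0,0,-12]
    - [0,0,-40]
    - [0,0,-80]
    - [0,0,-120]
    - [0,0,-160]
  yaw: [0,0,0,0,0]

```text
time: 31.4
eef_pos: [542.5, 144.9, 180.3]
tool_rot: [[-0.996, 0.091, 0.0], [0.091, 0.996, 0.0], [-0.0, 0.0, -1.0]]
contact_force: [1.8, 0.2, 0.1]
finger_gap: 62.3
```

Request:
send_rows:
  offset:
    - [-20,-20,-10]
    - [-50,-50,-20]
    - [-90,-85,-25]
    - [-110,-105,-25]
    - [-110,-105,-25]
  yaw: [0,0,0,0,0]

```text
time: 31.9
eef_pos: [645.2, 27.1, 203.6]
tool_rot: [[-0.996, 0.094, 0.002], [0.094, 0.996, -0.001], [-0.002, -0.001, -1.0]]
contact_force: [0.5, 0.1, -0.2]
finger_gap: 61.8
```

Request:
send_rows:
  offset:
    - [0,0,0]
    - [0,0,0]
  yaw: [0,0]

```text
time: 32.1
eef_pos: [642.2, 31.0, 203.1]
tool_rot: [[-0.996, 0.09, -0.0], [0.09, 0.996, 0.0], [0.0, 0.0, -1.0]]
contact_force: [-0.6, -0.9, -0.3]
finger_gap: 61.6
```

```bash
python3 - <<'E'
from h import *
st(); im,m=snap('wrist','w20'); O=np.array([533.7,40.5]); a=np.radians(-5.2); x=np.array([np.cos(a),np.sin(a)]);y=np.array([-x[1],x[0]])
for n,p in (('bar',O-74*x),('card',O+105*y),('ball',O-105*y),('O',O)): print(n,proj(m,[*p,20]).round(1))
E
```

```text
t 32.1 tcp [642.2  31.  203.1] jaw 84.8 gap 61.6 F [-0.6 -0.9 -0.3]
bar [282.   -0.6]
card [386.5  81.3]
ball [177.4  81.2]
O [281.9  80.5]
```

View pics/w20.png

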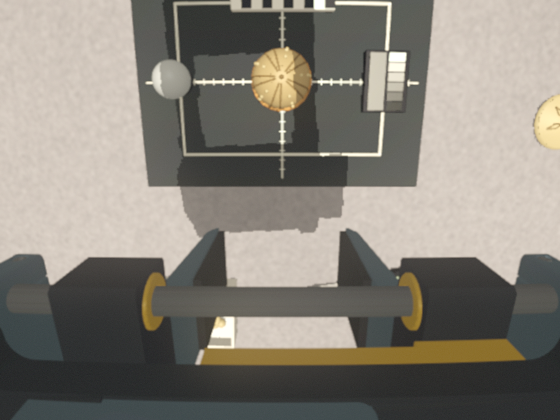

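The final view shows the ball at (171,79), the urchin on the ring at (281,79), the card at (385,81) and the bar centred on the cross line at the top edge. I do a numeric check, then hand in.

```bash
python3 - <<'E'
from h import *
O=np.array([533.7,40.5]); a=np.radians(-5.2); x=np.array([np.cos(a),np.sin(a)]);y=np.array([-x[1],x[0]])
im,m=load('w20');i9,m9=load('w19')
for n,mm,u,z in (('ball',m,(171,79),36),('card',m,(385,81),20),('urchin',m,(281,79.5),39),('bar',m9,(100.5,123.5),20),('barL',m9,(12,125),20),('barR',m9,(187,122),20)):
    d=onz(mm,*u,z)[:2]-O; print(n,round(d@x,1),round(d@y,1))
T,mt=snap('top','topE'); t0,_=load('top0')
for n,(u,v) in {'sand':(134,185),'cal':(230,115),'tray':(309,110)}.items():
    s=np.s_[v-12:v+12,u-15:u+15]; print(n,np.abs(T[s].astype(int)-t0[s]).mean().round(1))
s=robot.read_state(); print(s['time'],np.round(s['contact_force'],1)); robot.finish_job()
E
```

```text
ball -0.7 -106.3
card -0.3 103.5
urchin 0.7 -0.9
bar -74.3 3.0
barL -74.5 -50.0
barR -74.5 52.1
sand 6.1
cal 26.3
tray 75.2
32.2 [ 0.7 -0.1 -0.1]
the job is handed in; nothing more can be done
```

The photograph set-up is built and handed in after about 32 s of robot time. The cork ring is on the cross with the urchin standing on it, dome up. The scale bar is in front, the grey card on the left and the mirror ball on the right, and all are released.

My last measurements, in mm along the board's x and y, are all inside the 12 mm limits (8 mm for urchin to ring):

| Thing | Measured x, y | Wanted x, y |
|---|---|---|
| Ring (measured when released) | −1.2, −1.0 | 0, 0 |
| Urchin | 0.7, −0.9 | 0, 0 |
| Scale bar | −74, +1 to +3 | −74, 0 |
| Grey card | −0.3, 103.5 | 0, 105 |
| Mirror ball | −0.7, −106.3 | 0, −105 |

- **Upright and square:** the bar and card look square to the frame, and the urchin and ball look upright. I judged this by eye from the wrist pictures.
- **Bystanders:** the before/after top-camera comparison changed little for the sand dollar (6), but a lot for the calliper (26) and the tray of bones (75). I put the large changes down to the arm hovering over those two, but I took no clear picture of them afterwards. Nothing was picked up or set down near them, and no contact force showed on the way.
- **Board height:** the two-view height of the cross disagreed (−15 mm against 12 mm given). I trusted the frame's size in the wrist picture (105.3 and 74.2 mm against 105 and 74), and the things came to rest at heights that fit 12 mm.

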